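# Strip the empty spool off the filament winder

## Task

The spool on the filament winder is empty: take it off. Unscrew the wing nut anticlockwise, without forcing it, until it is free of the thread, put it in the metal parts tray, then put the white centring washer in the tray too, and only then lift the empty spool off the spindle and set it down gently, lying flat and wholly on the dark square pad. Take the three off one at a time and leave everything else as it lies.

Things in the scene. Friction and masses are not known exactly. Their poses are not given: they have to be found in the camera images.
- winder: Bench filament winder, fixed and rigid: flat metal deck 163 x 150 mm, 24 mm high, an upright grey spindle in its middle that never turns, and a low grey drive housing (86 x 120 mm, 50 mm high, with a thin eyelet post to 96 mm at its back corner) behind it from 83 mm off the spindle's axis. Origin on the bench on the spindle's axis; x axis from the spindle to the housing, z up.
- spindle_tip (a point): Top of the spindle, on its axis, 116 mm above the bench. Coarse right-hand thread 24 mm across, 8 mm rise per turn, ending at 98.7 mm; plain 18 mm end above it. Stack on it at the start, heights above the bench: spool 28 to 70 mm (on a 31 mm centring boss 9 mm high), washer flange 70 to 80 mm, wing nut 80 to 109 mm.
- nut_center (a point): Grey wing nut, 45 g: hub 36 mm across, 18 mm high, can be gripped across the hub square to the wings. Point on the axis half-way up the hub; x axis along the wings, z up. Anticlockwise from above (+ about z) it climbs 8 mm a turn; 1.25 turns (7.9 rad) from its start it lifts straight off, before that the thread holds it. Turned farther it climbs on, then drops back 8 mm, still free.
- nut_wing (a point): Point on one wing of the nut, 38 mm from its axis, at the wing's mid height (18 mm above the hub's underside). The two upright wings lie opposite each other, are 8 mm thick, reach 46 mm from the axis and stand from 7 to 29 mm above the hub's underside. The nut is finger-loose (under 1 N at a wing) and stays where it is left: a fingertip can push a wing round.
- washer_center (a point): White centring washer, 30 g: flange 50 mm across and 10 mm thick with a spigot 31 mm across and 8 mm long under it, loose in the spool's bore; 27 mm hole. Point on the axis half-way up the flange (5 mm under its top); z up. Can be gripped 50 mm wide from above, a finger on either side of the spindle.
- spool_center (a point): Black empty spool, 110 g, 150 mm across, 42 mm high, 36 mm bore, hub 44 mm outside. Point on the axis half-way up; z up. Each flange is 5 mm thick: rim 8 mm wide, three spokes 14 mm wide (one along x, others at 120 degrees, in line on both flanges), open windows from 22 to 67 mm off the axis. A spoke can be gripped from above, a finger in each window; it turns easily on the spindle.
- tray: Shallow bare-metal parts tray, fixed, 160 mm (its x) by 220 mm (its y), 26 mm high, walls and floor 4 mm thick; origin under its centre. A loose steel bolt lies in it near its +x wall (40 to 68 mm from the middle); it may be nudged.
- pad: Dark rubber bench pad, fixed, 210 x 210 mm, 3 mm thick; origin under its centre, z up.
- gear: Bystander: white printed gear, 42 mm across and 22 mm high; origin under its centre.
- driver: Bystander: screwdriver with black handle, 170 mm long, lying; origin under its middle, x axis along it.
- jar: Bystander: small glass jar with steel cap, 28 mm across and 30 mm high, on the winder's housing (top about 80 mm above the bench); origin under its centre.
- tape: Bystander: tan tape ring, 90 mm across and 24 mm high; origin under its centre.
- cutters: Bystander: flush cutters lying flat, 120 mm long, 12 mm high; origin at the pivot.
- gluestick: Bystander: upright glue stick, 31 mm across and 90 mm high; origin under its centre.
- scraper: Bystander: print scraper, 210 mm long, lying; origin under its middle, x axis along it.

How it is judged (in metres and radians):
On the way, in this order (a step that is already met when the one before it is completed fails the run):
1. the wing nut is off its thread and in the tray, the washer still on the spindle (x of nut_center in the frame of tray between -0.076 and 0.076 m and y of nut_center in the frame of tray between -0.106 and 0.106 m and z of nut_center in the frame of tray below 0.04 m and horizontal distance between washer_center and spindle_tip below 0.02 m), for 0.1 s.
2. the washer is off and in the tray, the spool still on the spindle (x of washer_center in the frame of tray between -0.076 and 0.076 m and y of washer_center in the frame of tray between -0.106 and 0.106 m and z of washer_center in the frame of tray below 0.04 m and horizontal distance between spool_center and spindle_tip below 0.02 m), for 0.1 s.
3. the spool is off and clear of the spindle (100 mm or more to the side) (horizontal distance between spool_center and spindle_tip above 0.1 m), for 0.1 s.
At the end, for the whole second after the job is handed in: Wing nut and washer lie at rest in the tray (centres inside its walls, under 40 mm above its underside), any way up. The spool lies flat (centre 24 mm above the pad's underside, within 5 mm) and at rest, its centre within 31 mm of the pad's centre along each side of the pad (x of nut_center in the frame of tray between -0.076 and 0.076 m and y of nut_center in the frame of tray between -0.106 and 0.106 m and z of each of nut_center, washer_center in the frame of tray below 0.04 m and x of washer_center in the frame of tray between -0.076 and 0.076 m and y of washer_center in the frame of tray between -0.106 and 0.106 m and x of spool_center in the frame of pad between -0.031 and 0.031 m and y of spool_center in the frame of pad between -0.031 and 0.031 m and z of spool_center in the frame of pad between 0.019 and 0.029 m and linear speed of each of nut, washer, spool below 0.03 m/s); the robot touches nothing.
It fails at once if the nut is wrenched or pulled against its thread: over 40 N between nut and spindle (contact force between nut and winder above 40 N).
It fails at once if the spool is raised more than 12 mm from its seat while the washer is still on the spindle (z of spool_center in the frame of winder above 0.061 m and horizontal distance between washer_center and spindle_tip below 0.05 m).
It fails at once if the spool is dropped or slammed: it moves faster than 0.7 m/s within 15 mm of the pad's height (height (world z) of spool_center below 0.039 m and linear speed of spool above 0.7 m/s).
It fails at once if the gear, screwdriver, jar, tape roll, cutters, glue stick or scraper is moved more than 30 mm (distance of any of gear, driver, jar, tape, cutters, gluestick, scraper from where it was at the start of the episode above 0.03 m).
It also fails if it takes over 72 s, if anything falls off the work surface, if the arm or the gripper's body presses on something with over 40 N, if the wrist force passes 120 N, or if a joint passes its speed limit or range.

## Robot

A 6-joint arm with a two-finger parallel gripper is mounted at the origin on the work surface. World frame = base frame: x ahead of the robot, y to its left, z up, the work surface at z = 0. Lengths are in m, angles in degrees, forces in N, time in s.
With the tool pointing down it reaches from about 0.3 to 0.75 m from the base axis. Payload 8.5 kg.
Tool frame: the origin (TCP) lies midway between the tips of the shut fingers; the grasp point (between the pads) lies 19 mm behind it (env.tcp_to_grasp is the z of the grasp point in the tool frame, in m); z points along the fingers, y is the line along which they close (so a half turn about z gives the same grasp; the last joint's range is limited). The gripper opens to 85 mm and grips with 20 to 120 N. Pads are 22 mm wide; open, the fingers measure 114 mm over their backs; the gripper's body (76 mm by 85 mm) begins 54 mm behind the grasp point. The pads swing forward as they close: fully open they stand 13 mm farther back than shut.
Start: joints at [58.31, 21.807, 74.336, -0, 83.858, -12.336], TCP at [0.182, 0.519, 0.231] pointing down, gripper open.
Joint ranges: [-178.18, 178.18], [-50.72, 133.34], [12.68, 142.11], [-81.47, 261.47], [9.98, 163.14], [-165.26, 165.26]. Speed limits (degrees/s): [136.94, 136.94, 180, 180, 180, 180].

## Interface

Orientations are given as a 3x3 rotation matrix whose columns are the frame's x, y, z axes.
In Python, from rig import env, imaging, job, models gives the robot as it stands. The module is installed in compiled form; this text tells all that it offers.
- The arm moves only by the tool jog_arm, never from a script. Its argument "plan" is text: rows parted by semicolons, each of 7 numbers parted by spaces: the turn, a rotation vector about the tool's x, y, z in degrees, then the shift along the tool's x, y, z in cm, then the closure in counts, from 0 (fully open) to 255 (shut). In form: rx ry rz x y z claw; .... A call has 1 to 10 rows; each row shifts and turns the commanded pose from where the row before left it, along the tool's axes as they then stand; what a row does not reach is not made up. A row lasts 1/12 s, in which the tool goes at most 41.7 mm and 7.16 degrees, less where a joint would pass 70% of its speed; a pose out of reach is approached as far as the arm can. A call with a gripper value outside its range is refused whole. The fingers move at their own pace and stop on an object; "grip_force" is the grip in N (left out, the last holds). Time passes only in rows, so rows that do not move let the fingers close. It gives the time, the measured TCP pose, the force, the opening and the grip force at its end, in the units of the state.
- env.observe(): the state, without advancing time (a new reading comes with each control period).
- imaging.get_image(name): name is "scene" or "top" or "wrist"; returns a dict with "pixels" (420x560x3 uint8, red, green, blue), "depth" (420x560 float32, m along the optical axis (not along the pixel's ray), 0 where there is no reading), "fov_y" (degrees; the focal length in pixels is half the picture's height over the tangent of half this angle, whatever the lens; pixels are square), "cx", "cy" (the principal point, pixels), "world_from_camera" (4x4, takes a point from camera to world coordinates). Camera axes: x right, y down, z forward; pixel columns grow to the right and rows downward; lengths in m; the calibration is good to about 2 mm. A picture is of the moment at which its call begins.
- job.close_job(): hands the job in; it is judged then, once.
Trained networks look in the newest picture that a camera, given by its name, has taken for a name from the list of things; names that differ only in an ending like _2 or _b are one class to them, and where a whole thing is asked for, a point or a joint stands for the part that bears it (a point fixed in the world has none). Each returns a list of dicts, best first, with "confidence" (0 to 1); they miss things now and then, are a little off and sometimes report something else, mostly with a low value. They report only what shows in the picture. A call takes as long as a camera call.
- models.outline_of(camera, query): "region" (420x560 bool, what is visible of it) and "bbox" ([centre column, centre row, width, height] in pixels, round what is visible of it).
- models.tip_of(camera, query): "at" ([column, row] in pixels: a listed point, or the origin of a listed thing).
The state is a dict: "time_s": time; "q": joint angles; "qvel": joint speeds; "joint_efforts": joint torques, N m; "position": TCP position; "tool_rot": TCP orientation; "ft_force": force on the tool from outside, world axes, zero at the start; "wrist_torque": the same for the moment, N m; "grip_width": finger opening in m; "gripper_force": force on a finger pad.
Only numpy, scipy, OpenCV 4.12 (cv2) and the standard library are available. Lean on these libraries where they do the work, as an engineer would, in place of code of your own. Each camera call takes 0.05 s, during which the arm holds its last target. There are 200 camera calls.

## Working session

There is one attempt and no reset: what is moved stays moved. The work goes in short steps, Python scripts to look and compute and a tool call to move; the robot and the scene stay as the last step left them, time stands still between calls to the robot, and variables do not carry over. Pictures are saved under pics/ and viewed, at most 10 in all, crops included, and the job is handed in when it is done.

Besides the shell and the picture viewer there is one more tool, called by a JSON object that holds its "method" and its "body". jog_arm: Moves the arm, as the interface text tells. Its arguments: {"type":"object","properties":{"plan":{"type":"string"},"grip_force":{"type":"number"}},"required":["plan"]}

```bash
mkdir -p pics
cat > h.py <<'E'
import numpy as np, cv2
from rig import env, imaging, job, models
def unproj(im,u,v,z=None,d=None):
    f=210/np.tan(np.radians(im["fov_y"]/2)); T=np.array(im["world_from_camera"])
    r=np.array([(u-im["cx"])/f,(v-im["cy"])/f,1.0])
    if z is not None:
        w=T[:3,:3]@r; d=(z-T[2,3])/w[2]
    elif d is None: d=im["depth"][int(round(v)),int(round(u))]
    return T[:3,:3]@(r*d)+T[:3,3]
def save(im,n): cv2.imwrite("pics/"+n,im["pixels"][:,:,::-1])
E
python3 - <<'E'
from h import *
np.set_printoptions(precision=4,suppress=True)
s=env.observe(); print(s["position"],s["tool_rot"],s["ft_force"],s["grip_width"],env.tcp_to_grasp)
hz=dict(spindle_tip=.116,nut_center=.089,nut_wing=.098,washer_center=.075,spool_center=.049,tray=.004,pad=.003,winder=None,gear=0.02,gluestick=.09,jar=.08,tape=.0,cutters=.01,driver=.01,scraper=.01)
for c in ["top","scene"]:
    im=imaging.get_image(c); save(im,c+"0.png")
    print(c,np.array(im["world_from_camera"]).round(3).tolist(),im["fov_y"])
    for k,z in hz.items():
        for t in models.tip_of(c,k)[:2]:
            u,v=t["at"]; print(k,round(t["confidence"],2),np.round([u,v]),unproj(im,u,v,z=z or 0))
E
```

```text
[0.1821 0.5187 0.2307] [[-0.9435  0.3314 -0.0008]
 [ 0.3314  0.9435 -0.0012]
 [ 0.0003 -0.0014 -1.    ]] [ 0.4161  0.2908 -0.1857] 0.08531400500409632 -0.0187
top [[-0.01, -0.987, 0.162, 0.364], [-1.0, 0.013, 0.014, -0.008], [-0.016, -0.161, -0.987, 1.39], [0.0, 0.0, 0.0, 1.0]] 50.56570688189664
spindle_tip 0.67 [384. 169.] [ 0.6832 -0.2737  0.116 ]
spindle_tip 0.64 [286. 198.] [0.6    0.0145 0.116 ]
nut_center 0.49 [286. 199.] [0.6022 0.0141 0.089 ]
nut_center 0.28 [199. 170.] [0.6947 0.2777 0.089 ]
nut_wing 0.61 [289. 186.] [0.6391 0.0047 0.098 ]
nut_wing 0.36 [129. 242.] [0.4802 0.4761 0.098 ]
washer_center 0.52 [287. 195.] [0.6176 0.0127 0.075 ]
spool_center 0.72 [289. 204.] [0.5948 0.0067 0.049 ]
spool_center 0.2 [268. 269.] [0.3991 0.0725 0.049 ]
tray 0.63 [191. 236.] [0.5035 0.3169 0.004 ]
pad 0.55 [393. 218.] [ 0.5545 -0.3183  0.003 ]
winder 0.69 [290. 203.] [0.6054 0.0027 0.    ]
gear 0.53 [306. 272.] [ 0.3877 -0.0428  0.02  ]
gear 0.5 [199. 169.] [0.7167 0.2914 0.02  ]
gluestick 0.61 [268. 270.] [0.3954 0.0698 0.09  ]
jar 0.32 [292. 188.] [ 0.6373 -0.0029  0.08  ]
tape 0.75
[... 611 characters left out ...]
6101 -0.0012  0.075 ]
washer_center 0.26 [293. 236.] [ 0.6246 -0.0089  0.075 ]
spool_center 0.72 [291. 237.] [0.6111 0.0058 0.049 ]
tray 0.58 [304. 182.] [0.499  0.3279 0.004 ]
pad 0.89 [224. 319.] [ 0.5759 -0.3344  0.003 ]
pad 0.72 [324. 254.] [0.7195 0.0325 0.003 ]
winder 0.62 [289. 245.] [0.6015 0.0094 0.    ]
gear 0.43 [228. 233.] [ 0.4068 -0.0617  0.02  ]
gluestick 0.69 [246. 216.] [ 0.4557 -0.0188  0.09  ]
jar 0.68 [295. 222.] [0.6037 0.0451 0.08  ]
jar 0.63 [324. 252.] [ 0.7389 -0.0277  0.08  ]
tape 0.78 [356. 209.] [0.7298 0.2895 0.    ]
cutters 0.84 [270. 331.] [ 0.7134 -0.3067  0.01  ]
driver 0.69 [322. 161.] [0.5079 0.4721 0.01  ]
scraper 0.93 [163. 363.] [ 0.5173 -0.5281  0.01  ]
```

Run:
```python
import cv2
a=cv2.imread("pics/top0.png")[130:310,90:510]; cv2.imwrite("pics/top0c.png",cv2.resize(a,(800,343),interpolation=cv2.INTER_CUBIC))
```

```text
(no output)
```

View pics/top0c.png

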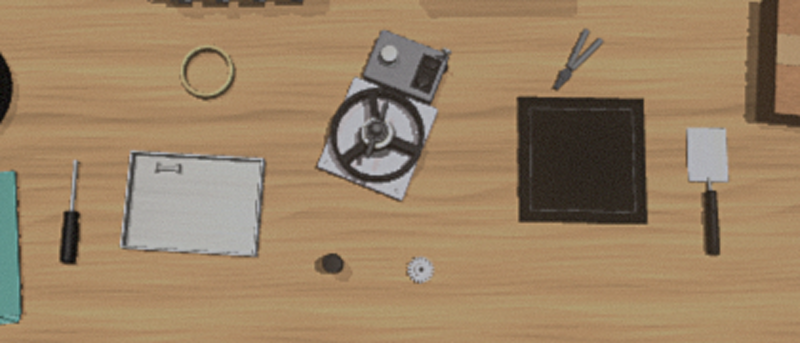

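View pics/scene0.png

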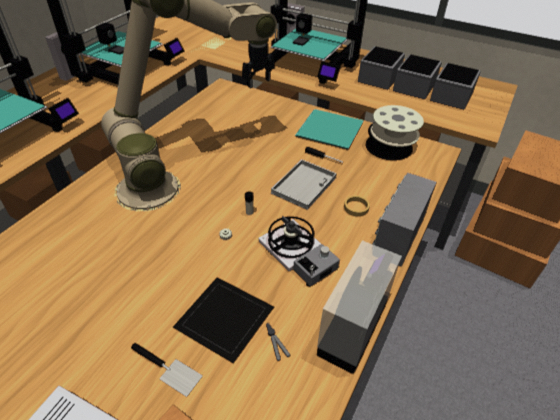

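The overview shows the winder near crop (376,128), the tray at (193,204) with its bolt at (168,168), the pad at (583,160), and the housing up and to the right of the spindle. I'm moving above the winder for a close look.

{"method": "jog_arm", "body": {"plan": "0 0 0 -3.5 -2.1 -0.5 0;0 0 0 -3.5 -2.1 -0.5 0;0 0 0 -3.5 -2.1 -0.5 0;0 0 0 -3.5 -2.1 -0.5 0;0 0 0 -3.5 -2.1 -0.5 0;0 0 0 -3.5 -2.1 -0.5 0;0 0 0 -3.5 -2.1 -0.5 0;0 0 0 -3.5 -2.1 -0.5 0;0 0 0 -3.5 -2.1 -0.5 0;0 0 0 -3.5 -2.1 -0.5 0"}}

```text
time_s: 2.43
position: [0.4438, 0.2029, 0.2818]
tool_rot: [[-0.943, 0.332, 0.0], [0.332, 0.943, 0.0], [-0.0, 0.0, -1.0]]
ft_force: [0.4, 0.9, 0.6]
grip_width: 0.0853
gripper_force: 0.0
```

{"method": "jog_arm", "body": {"plan": "0 0 0 -3.5 -2.1 0 0;0 0 0 -3.5 -2.1 0 0;0 0 0 -3.5 -2.1 0 0;0 0 0 -3.5 -2.1 0 0;0 0 0 -2 -1.2 0 0;0 0 0 0 0 0 0"}}

```text
time_s: 2.93
position: [0.5644, 0.0573, 0.2802]
tool_rot: [[-0.942, 0.336, -0.001], [0.336, 0.942, -0.001], [0.0, -0.001, -1.0]]
ft_force: [-0.8, -0.0, 0.5]
grip_width: 0.0853
gripper_force: 0.0
```

```bash
cat > look.py <<'E'
from h import *
import sys
np.set_printoptions(precision=4,suppress=True)
s=env.observe(); print(s["time_s"],s["position"],np.array(s["tool_rot"])[:2,:2].tolist(),"q6",s["q"][5],s["ft_force"],s["grip_width"])
im=imaging.get_image("wrist"); save(im,sys.argv[1])
for a in sys.argv[2:]:
    k,z=a.split("=")
    for t in models.tip_of("wrist",k)[:2]:
        u,v=t["at"]; print(k,round(t["confidence"],2),np.round([u,v]),unproj(im,u,v,z=float(z)))
E
python3 look.py w1.png spindle_tip=.116 nut_center=.089 nut_wing=.098 washer_center=.075 spool_center=.049
```

```text
2.9333 [0.5644 0.0573 0.2802] [[-0.9419694803097926, 0.33569784547139453], [0.3356983134151741, 0.941969235737189]] q6 -76.52016340698309 [-0.8065 -0.0138  0.4649] 0.0852911199147279
spindle_tip 0.66 [255. 241.] [0.6075 0.0086 0.116 ]
nut_center 0.8 [262. 227.] [0.6035 0.0157 0.089 ]
nut_wing 0.46 [ 46. 254.] [ 0.5484 -0.2329  0.098 ]
washer_center 0.75 [262. 226.] [0.6081 0.0133 0.075 ]
spool_center 0.71 [152.  72.] [ 0.4041 -0.0411  0.049 ]
```

View pics/w1.png

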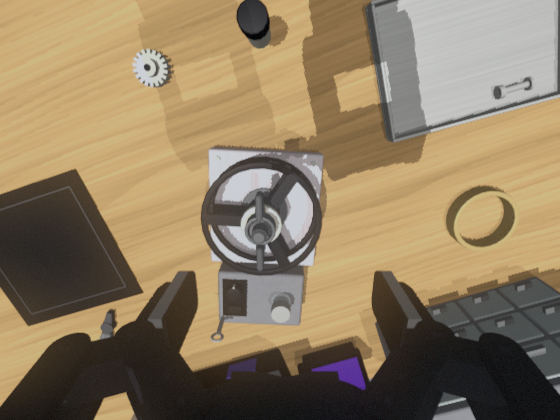

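The wrist view shows the nut near (260,230) with its wings vertical in the image, so the fingers are already about square to them. The housing is below the nut and the jar is at (281,307). Next I'll measure the axis from depth.

```bash
cat > cloud.py <<'E'
from h import *
np.set_printoptions(precision=4,suppress=True)
def cloud(cam="wrist"):
    im=imaging.get_image(cam); v,u=np.mgrid[0:420,0:560]; f=210/np.tan(np.radians(im["fov_y"]/2)); d=im["depth"]
    T=np.array(im["world_from_camera"]); P=np.stack([(u-im["cx"])/f*d,(v-im["cy"])/f*d,d],-1)@T[:3,:3].T+T[:3,3]
    P[d==0]=np.nan
    return im,P
E
python3 - <<'E'
from cloud import *
im,P=cloud(); Q=P.reshape(-1,3); Q=Q[~np.isnan(Q[:,0])]
c=np.array([.607,.010])
r=np.hypot(*(Q[:,:2]-c).T)
print(np.histogram(Q[(r<.05)][:,2],bins=np.arange(.02,.126,.004)))
for lo,hi,R in[(.112,.122,.014),(.104,.111,.055),(.066,.074,.09)]:
    S=Q[(Q[:,2]>lo)&(Q[:,2]<hi)&(r<R)]; x=S[:,:2]
    print(lo,len(S),x.mean(0),x.min(0),x.max(0), cv2.minAreaRect(x.astype(np.float32)*1000))
    if lo<.07:
        x=x[r[(Q[:,2]>lo)&(Q[:,2]<hi)&(r<R)]>.06]; print("circ",cv2.minEnclosingCircle(x.astype(np.float32)))
T=np.array(im["world_from_camera"]); print(T)
E
```

```text
(array([998, 527, 190, 194,  14,  11,  11,  15,   9,   8,   3,  66, 608,
        31, 328,  80,  28,  81, 162, 271,  45, 250, 153, 151,  10,   0]), array([0.02 , 0.024, 0.028, 0.032, 0.036, 0.04 , 0.044, 0.048, 0.052,
       0.056, 0.06 , 0.064, 0.068, 0.072, 0.076, 0.08 , 0.084, 0.088,
       0.092, 0.096, 0.1  , 0.104, 0.108, 0.112, 0.116, 0.12 , 0.124]))
0.112 161 [0.6038 0.0141] [0.5964 0.0057] [0.6126 0.0219] ((604.692626953125, 13.573102951049805), (16.13803482055664, 16.105756759643555), 5.138734340667725)
0.104 377 [0.6015 0.015 ] [ 0.5614 -0.0042] [0.6473 0.0317] ((603.7482299804688, 13.658666610717773), (17.54511833190918, 89.76361083984375), 63.046592712402344)
0.066 3325 [0.5992 0.0145] [ 0.5296 -0.0612] [0.6782 0.0876] ((604.3148193359375, 12.916130065917969), (147.22198486328125, 148.6737060546875), 72.7577133178711)
circ ((0.6044209599494934, 0.01315367128700018), 0.07505392283201218)
[[ 0.3299  0.8932  0.3057  0.4826]
 [ 0.944  -0.3122 -0.1066  0.0904]
 [ 0.0002  0.3237 -0.9461  0.424 ]
 [ 0.      0.      0.      1.    ]]
```

{"method": "jog_arm", "body": {"plan": "0 0 0 -2.61 -1.4 0 125;0 0 0 -2.61 -1.4 0 125;0 0 7 0 0 1.5 125;0 0 7 0 0 1.5 125;0 0 7 0 0 1.5 125;0 0 7 0 0 1.5 125;0 0 7 0 0 1.5 125;0 0 7 0 0 1.5 125;0 0 7 0 0 1.5 125;0 0 7 0 0 1.5 125", "grip_force": 20}}

```text
time_s: 4.12
position: [0.6017, 0.0183, 0.161]
tool_rot: [[-0.248, 0.969, 0.0], [0.969, 0.248, -0.0], [-0.0, 0.0, -1.0]]
ft_force: [0.1, 0.5, -0.9]
grip_width: 0.0435
gripper_force: 0.0
```

{"method": "jog_arm", "body": {"plan": "0 0 7 0 0 1 125;0 0 7 0 0 1 125;0 0 7 0 0 1 125;0 0 7 0 0 0 125;0 0 7 0 0 0 125;0 0 7 0 0 0 125;0 0 7 0 0 0 125;0 0 7 0 0 0 125;0 0 7 0 0 0 125;0 0 7 0 0 0 125"}}

```text
time_s: 4.95
position: [0.6018, 0.0183, 0.1317]
tool_rot: [[0.825, 0.564, 0.0], [0.564, -0.825, -0.0], [0.0, 0.0, -1.0]]
ft_force: [0.1, -0.5, 0.4]
grip_width: 0.0435
gripper_force: 0.0
```

{"method": "jog_arm", "body": {"plan": "0 0 7 0 0 0 125;0 0 7 0 0 0 125;0 0 7 0 0 0 125;0 0 7 0 0 0 125;0 0 0 0 0 0 125"}}

```text
time_s: 5.37
position: [0.6018, 0.0182, 0.1317]
tool_rot: [[0.994, 0.112, 0.0], [0.112, -0.994, -0.0], [0.0, 0.0, -1.0]]
ft_force: [-0.1, -0.2, 0.3]
grip_width: 0.0432
gripper_force: 0.0
```

```bash
python3 look.py w2.png spindle_tip=.116 nut_center=.089
```

```text
5.3667 [0.6018 0.0182 0.1317] [[0.9936553637873142, 0.11246710285036318], [0.11246712566645997, -0.9936554455994127]] q6 74.02140905394766 [-0.1166 -0.1808  0.2953] 0.04324578576513339
spindle_tip 0.93 [291. 252.] [0.6067 0.0155 0.116 ]
spindle_tip 0.27 [350.  33.] [0.7188 0.0023 0.116 ]
nut_center 0.85 [296. 235.] [0.6057 0.0114 0.089 ]
```

View pics/w2.png

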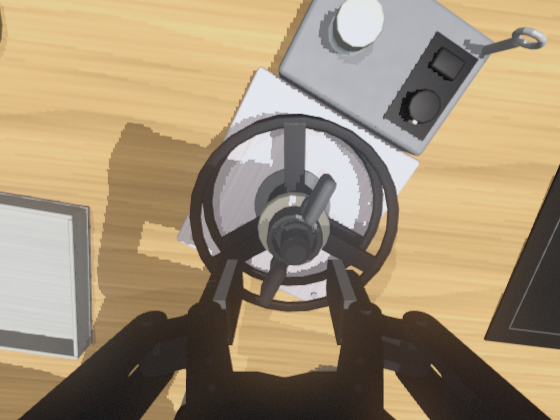

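The nut is at about (293,240) with its wings tilted as expected and the fingers just below it. The TCP is about 5 mm off the axis, so I'll re-measure from here.

Run:
```python
from cloud import *
im,P=cloud(); Q=P.reshape(-1,3); Q=Q[~np.isnan(Q[:,0])]
c=np.array([.6044,.0135]); r=np.hypot(*(Q[:,:2]-c).T)
for lo,hi,R in[(.113,.120,.013),(.104,.111,.055),(.066,.074,.09)]:
    S=Q[(Q[:,2]>lo)&(Q[:,2]<hi)&(r<R)]; x=S[:,:2].astype(np.float32)
    print(lo,len(S),S.mean(0),cv2.minAreaRect(x*1000),cv2.minEnclosingCircle(x))
```

```text
0.113 527 [0.6069 0.0129 0.1152] ((606.3660278320312, 12.745426177978516), (16.289432525634766, 15.768911361694336), 20.763145446777344) ((0.6063001155853271, 0.012693336233496666), 0.008457500487565994)
0.104 1348 [0.611  0.012  0.1077] ((606.64208984375, 14.144654273986816), (14.915553092956543, 91.01405334472656), 66.66136932373047) ((0.6061705350875854, 0.013051665388047695), 0.04567059502005577)
0.066 9299 [0.6197 0.013  0.0695] ((606.8314819335938, 13.090736389160156), (146.97311401367188, 149.0519561767578), 40.440250396728516) ((0.6058668494224548, 0.01230875588953495), 0.07484572380781174)
```

{"method": "jog_arm", "body": {"plan": "0 0 0 0.29 0.54 0 125;0 0 0 0 0 2 125;0 0 0 0 0 2 125;0 0 0 0 0 1.1 125;0 0 -7 0 0 0 125;0 0 -7 0 0 0 125;0 0 -7 0 0 0 125;0 0 -7 0 0 0 125"}}

```text
time_s: 6.23
position: [0.6058, 0.0122, 0.0804]
tool_rot: [[0.819, 0.574, 0.0], [0.574, -0.819, -0.0], [0.0, 0.0, -1.0]]
ft_force: [0.6, 0.6, 0.5]
grip_width: 0.0436
gripper_force: 0.0
```

{"method": "jog_arm", "body": {"plan": "0 0 -7 0 0 0 125;0 0 -7 0 0 0 125;0 0 -7 0 0 0 125;0 0 -7 0 0 0 125;0 0 -7 0 0 0 125;0 0 -7 0 0 0 125;0 0 -7 0 0 0 125;0 0 -7 0 0 0 125;0 0 -7 0 0 0 125"}}

```text
time_s: 6.98
position: [0.6058, 0.0122, 0.0805]
tool_rot: [[-0.14, 0.99, 0.0], [0.99, 0.14, -0.0], [-0.0, 0.0, -1.0]]
ft_force: [0.4, -0.7, 1.3]
grip_width: 0.0435
gripper_force: 0.1
```

```bash
cat > nut.py <<'E'
from cloud import *
s=env.observe(); print(s["time_s"],s["position"],np.array(s["tool_rot"])[:2,:2].tolist(),"q6",s["q"][5],s["ft_force"])
im,P=cloud("top"); 
for c in ["scene","top"]:
    im,P=cloud(c); Q=P.reshape(-1,3); Q=Q[~np.isnan(Q[:,0])]
im,P=cloud("wrist"); save(im,"n%d.png"%(s["time_s"]*100)); Q=P.reshape(-1,3); Q=Q[~np.isnan(Q[:,0])]
r=np.hypot(*(Q[:,:2]-np.array([.6055,.013])).T)
print(np.histogram(Q[(r<.05)&(Q[:,2]>.085)][:,2],bins=np.arange(.085,.14,.003)))
E
sed -i '/"top"/d;/"scene"/,+1d' nut.py; python3 nut.py; ls pics
```

```text
scene0.png
top0.png
top0c.png
w1.png
w2.png  File "nut.py", line 3
    im,P=cloud(c); Q=P.reshape(-1,3); Q=Q[~np.isnan(Q[:,0])]
IndentationError: unexpected indent
```

```bash
sed -i '3d' nut.py; python3 nut.py; ls pics
```

```text
6.9833 [0.6058 0.0122 0.0805] [[-0.14006683369619177, 0.990142035151403], [0.9901420458131615, 0.14006685000394126]] q6 -18.07654906467204 [ 0.4058 -0.6511  1.2792]
(array([ 258,  438,  881,  914, 1852,  642,  763, 1425, 1181,  822,  833,
        692,  242,  445,  757,  838, 1626, 2903]), array([0.085, 0.088, 0.091, 0.094, 0.097, 0.1  , 0.103, 0.106, 0.109,
       0.112, 0.115, 0.118, 0.121, 0.124, 0.127, 0.13 , 0.133, 0.136,
       0.139]))
n698.png
scene0.png
top0.png
top0c.png
w1.png
w2.png
```

View pics/n698.png

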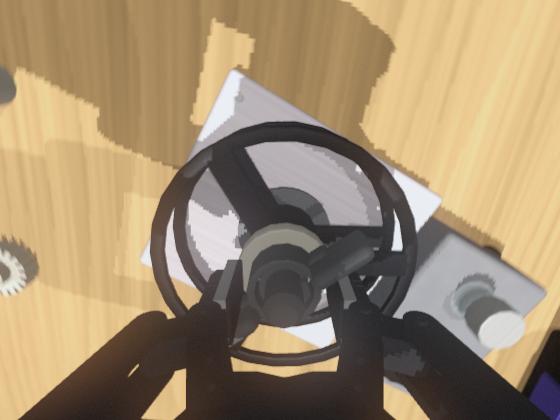

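The fingers straddle the hub and the right finger is pushing the wing at (345,260) anticlockwise as planned, so I'll continue.

{"method": "jog_arm", "body": {"plan": "0 0 -7 0 0 0 125;0 0 -7 0 0 0 125;0 0 -7 0 0 0 125;0 0 -7 0 0 0 125;0 0 -7 0 0 0 125;0 0 -7 0 0 0 125;0 0 -7 0 0 0 125;0 0 -7 0 0 0 125;0 0 -7 0 0 0 125;0 0 -7 0 0 0 125"}}

```text
time_s: 7.87
position: [0.6057, 0.0122, 0.0804]
tool_rot: [[-0.978, 0.21, 0.0], [0.21, 0.978, -0.0], [-0.0, -0.0, -1.0]]
ft_force: [0.6, -0.1, -0.1]
grip_width: 0.0437
gripper_force: 0.1
```

{"method": "jog_arm", "body": {"plan": "0 0 -7 0 0 0 125;0 0 -7 0 0 0 125;0 0 -7 0 0 0 125;0 0 -7 0 0 0 125;0 0 -7 0 0 0 125;0 0 -7 0 0 0 125;0 0 -7 0 0 0 125;0 0 -7 0 0 0 125;0 0 -7 0 0 0 125;0 0 -7 0 0 0 125"}}

```text
time_s: 8.7
position: [0.6058, 0.0122, 0.0805]
tool_rot: [[-0.532, -0.847, 0.0], [-0.847, 0.532, -0.0], [-0.0, -0.0, -1.0]]
ft_force: [1.0, 0.1, 0.4]
grip_width: 0.0433
gripper_force: 0.1
```

{"method": "jog_arm", "body": {"plan": "0 0 5 0 0 0 125;0 0 5 0 0 -2.2 125;0 0 7 0 0 -2.2 125;0 0 7 0 0 0 125;0 0 7 0 0 0 125;0 0 7 0 0 0 125;0 0 7 0 0 0 125;0 0 7 0 0 0 125;0 0 7 0 0 0 125;0 0 7 0 0 0 125"}}

```text
time_s: 9.53
position: [0.6057, 0.0122, 0.1244]
tool_rot: [[-0.988, 0.154, 0.0], [0.154, 0.988, -0.0], [-0.0, -0.0, -1.0]]
ft_force: [-0.7, -0.1, -0.2]
grip_width: 0.0433
gripper_force: 0.0
```

{"method": "jog_arm", "body": {"plan": "0 0 7 0 0 0 125;0 0 7 0 0 0 125;0 0 7 0 0 0 125;0 0 7 0 0 0 125;0 0 7 0 0 0 125;0 0 7 0 0 0 125;0 0 7 0 0 0 125;0 0 7 0 0 0 125;0 0 7 0 0 0 125;0 0 7 0 0 0 125"}}

```text
time_s: 10.37
position: [0.6057, 0.0122, 0.1244]
tool_rot: [[-0.194, 0.981, 0.0], [0.981, 0.194, -0.0], [-0.0, 0.0, -1.0]]
ft_force: [-0.6, 0.6, -0.2]
grip_width: 0.0438
gripper_force: 0.0
```

{"method": "jog_arm", "body": {"plan": "0 0 7 0 0 0 125;0 0 7 0 0 0 125;0 0 7 0 0 0 125;0 0 7 0 0 0 125;0 0 7 0 0 0 125;0 0 7 0 0 0 125;0 0 7 0 0 0 125;0 0 7 0 0 0 125;0 0 0 0 0 0 125"}}

```text
time_s: 11.12
position: [0.6057, 0.0122, 0.1244]
tool_rot: [[0.704, 0.711, 0.0], [0.711, -0.704, -0.0], [0.0, 0.0, -1.0]]
ft_force: [-0.5, -0.5, -0.4]
grip_width: 0.0436
gripper_force: 0.0
```

```bash
python3 nut.py; ls pics
```

```text
11.1167 [0.6057 0.0122 0.1244] [[0.7035811357264073, 0.7106149214029878], [0.7106149338273872, -0.7035811313685787]] q6 34.691885366189446 [-0.4993 -0.4848 -0.3963]
(array([ 58, 121, 299, 345, 454, 984, 222, 254, 810, 772, 354,   0,   0,
        18,  78, 151, 218, 225]), array([0.085, 0.088, 0.091, 0.094, 0.097, 0.1  , 0.103, 0.106, 0.109,
       0.112, 0.115, 0.118, 0.121, 0.124, 0.127, 0.13 , 0.133, 0.136,
       0.139]))
n1111.png
n698.png
scene0.png
top0.png
top0c.png
w1.png
w2.png
```

{"method": "jog_arm", "body": {"plan": "0 0 0 0 0 2 125;0 0 0 0 0 2 125;0 0 -7 0 0 0 125;0 0 -7 0 0 0 125;0 0 -7 0 0 0 125;0 0 -7 0 0 0 125;0 0 -7 0 0 0 125;0 0 -7 0 0 0 125;0 0 -7 0 0 0 125;0 0 -7 0 0 0 125"}}

```text
time_s: 12.0
position: [0.6057, 0.0123, 0.0844]
tool_rot: [[-0.211, 0.977, 0.0], [0.977, 0.211, -0.0], [-0.0, 0.0, -1.0]]
ft_force: [-0.1, 1.4, 0.6]
grip_width: 0.0436
gripper_force: 0.1
```

{"method": "jog_arm", "body": {"plan": "0 0 -7 0 0 0 125;0 0 -7 0 0 0 125;0 0 -7 0 0 0 125;0 0 -7 0 0 0 125;0 0 -7 0 0 0 125;0 0 -7 0 0 0 125;0 0 -7 0 0 0 125;0 0 -7 0 0 0 125;0 0 -7 0 0 0 125;0 0 -7 0 0 0 125"}}

```text
time_s: 12.83
position: [0.6057, 0.0123, 0.0844]
tool_rot: [[-0.991, 0.136, 0.0], [0.136, 0.991, -0.0], [-0.0, -0.0, -1.0]]
ft_force: [-0.6, -0.4, 0.4]
grip_width: 0.0435
gripper_force: 0.1
```

{"method": "jog_arm", "body": {"plan": "0 0 -7 0 0 0 125;0 0 -7 0 0 0 125;0 0 -7 0 0 0 125;0 0 -7 0 0 0 125;0 0 -7 0 0 0 125;0 0 -7 0 0 0 125;0 0 -7 0 0 0 125;0 0 -7 0 0 0 125;0 0 -7 0 0 0 125;0 0 5 0 0 0 125"}}

```text
time_s: 13.67
position: [0.6056, 0.0123, 0.0844]
tool_rot: [[-0.636, -0.772, 0.0], [-0.772, 0.636, -0.0], [-0.0, -0.0, -1.0]]
ft_force: [0.9, 0.8, -0.5]
grip_width: 0.0438
gripper_force: 0.0
```

{"method": "jog_arm", "body": {"plan": "0 0 5 0 0 -2.2 125;0 0 7 0 0 -2.2 125;0 0 7 0 0 0 125;0 0 7 0 0 0 125;0 0 7 0 0 0 125;0 0 7 0 0 0 125;0 0 7 0 0 0 125;0 0 7 0 0 0 125;0 0 7 0 0 0 125;0 0 7 0 0 0 125"}}

```text
time_s: 14.5
position: [0.6056, 0.0123, 0.1284]
tool_rot: [[-0.948, 0.317, 0.0], [0.317, 0.948, -0.0], [-0.0, -0.0, -1.0]]
ft_force: [-0.2, -0.3, 0.3]
grip_width: 0.0436
gripper_force: 0.0
```

{"method": "jog_arm", "body": {"plan": "0 0 7 0 0 0 125;0 0 7 0 0 0 125;0 0 7 0 0 0 125;0 0 7 0 0 0 125;0 0 7 0 0 0 125;0 0 7 0 0 0 125;0 0 7 0 0 0 125;0 0 7 0 0 0 125;0 0 7 0 0 0 125;0 0 7 0 0 0 125"}}

```text
time_s: 15.33
position: [0.6056, 0.0123, 0.1284]
tool_rot: [[-0.026, 1.0, 0.0], [1.0, 0.026, -0.0], [-0.0, 0.0, -1.0]]
ft_force: [0.5, 0.6, 0.4]
grip_width: 0.0436
gripper_force: 0.0
```

{"method": "jog_arm", "body": {"plan": "0 0 7 0 0 0 125;0 0 7 0 0 0 125;0 0 7 0 0 0 125;0 0 7 0 0 0 125;0 0 7 0 0 0 125;0 0 7 0 0 0 125;0 0 7 0 0 0 125;0 0 7 0 0 0 125;0 0 0 0 0 0 125"}}

```text
time_s: 16.08
position: [0.6056, 0.0123, 0.1284]
tool_rot: [[0.813, 0.582, 0.0], [0.582, -0.813, -0.0], [0.0, 0.0, -1.0]]
ft_force: [-0.6, 1.1, -0.2]
grip_width: 0.0434
gripper_force: 0.0
```

```bash
python3 nut.py; ls pics
```

```text
16.0833 [0.6056 0.0123 0.1284] [[0.8134984153636146, 0.581567130210605], [0.5815671311888662, -0.8134984148599198]] q6 44.421504287945545 [-0.6315  1.0772 -0.1921]
(array([   0,   56,  141,  195,  286,  406,  971,  421,  250,  682, 1254,
         20,    0,    0,    3,   51,  141,  196]), array([0.085, 0.088, 0.091, 0.094, 0.097, 0.1  , 0.103, 0.106, 0.109,
       0.112, 0.115, 0.118, 0.121, 0.124, 0.127, 0.13 , 0.133, 0.136,
       0.139]))
n1111.png
n1608.png
n698.png
scene0.png
top0.png
top0c.png
w1.png
w2.png
```

{"method": "jog_arm", "body": {"plan": "0 0 0 0 0 2 125;0 0 0 0 0 2 125;0 0 -7 0 0 0 125;0 0 -7 0 0 0 125;0 0 -7 0 0 0 125;0 0 -7 0 0 0 125;0 0 -7 0 0 0 125;0 0 -7 0 0 0 125;0 0 -7 0 0 0 125;0 0 -7 0 0 0 125"}}

```text
time_s: 16.97
position: [0.6055, 0.0124, 0.0884]
tool_rot: [[-0.041, 0.999, -0.0], [0.999, 0.041, 0.0], [0.0, -0.0, -1.0]]
ft_force: [0.1, 0.1, 0.3]
grip_width: 0.0436
gripper_force: 0.1
```

{"method": "jog_arm", "body": {"plan": "0 0 -7 0 0 0 125;0 0 -7 0 0 0 125;0 0 -7 0 0 0 125;0 0 -7 0 0 0 125;0 0 -7 0 0 0 125;0 0 -7 0 0 0 125;0 0 -7 0 0 0 125;0 0 -7 0 0 0 125;0 0 -7 0 0 0 125;0 0 0 0 0 0 125"}}

```text
time_s: 17.8
position: [0.6056, 0.0124, 0.0884]
tool_rot: [[-0.908, 0.419, 0.0], [0.419, 0.908, -0.0], [-0.0, 0.0, -1.0]]
ft_force: [1.1, 0.6, 0.2]
grip_width: 0.0435
gripper_force: 0.0
```

```bash
python3 nut.py; ls pics
```

```text
17.8 [0.6056 0.0124 0.0884] [[-0.9078065040896809, 0.41938925726746284], [0.41938925759165624, 0.9078065050498952]] q6 -75.21722139303418 [1.06   0.6337 0.2065]
(array([   0,   66,  216,  371,  481,  753, 1074, 2037,  791, 1091, 1529,
       1302,  312,  396,  552,  309,  567,  791]), array([0.085, 0.088, 0.091, 0.094, 0.097, 0.1  , 0.103, 0.106, 0.109,
       0.112, 0.115, 0.118, 0.121, 0.124, 0.127, 0.13 , 0.133, 0.136,
       0.139]))
n1111.png
n1608.png
n1780.png
n698.png
scene0.png
top0.png
top0c.png
w1.png
w2.png
```

{"method": "jog_arm", "body": {"plan": "0 0 7 0 0 0 125;0 0 7 0 0 0 125;0 0 7 0 0 0 125;0 0 7 0 0 0 160;0 0 0 0 0 0 200;0 0 0 0 0 0 200;0 0 0 0 0 0 200;0 0 0 0 0 0 200;0 0 0 0 0 -0.1 200;0 0 0 0 0 -0.2 200", "grip_force": 25}}

```text
time_s: 18.68
position: [0.6054, 0.0124, 0.0911]
tool_rot: [[-0.598, 0.802, -0.001], [0.802, 0.598, 0.0], [0.0, -0.0, -1.0]]
ft_force: [0.3, 0.2, -0.2]
grip_width: 0.0364
gripper_force: 25.1
```

{"method": "jog_arm", "body": {"plan": "0 0 0 0 0 -1.5 200;0 0 0 0 0 -2.5 200;0 0 0 0 0 -1.5 200;0 0 0 3.5 0.8 -0.5 200;0 0 0 3.5 0.8 0 200;0 0 0 3.5 0.8 0 200;0 0 0 3.5 0.8 0 200;0 0 0 3.5 0.8 0 200;0 0 0 3.5 0.8 0 200;0 0 0 3.5 0.8 0 200"}}

```text
time_s: 19.52
position: [0.5033, 0.2438, 0.1515]
tool_rot: [[-0.597, 0.802, 0.0], [0.802, 0.597, 0.0], [-0.0, 0.0, -1.0]]
ft_force: [0.1, -0.8, 0.3]
grip_width: 0.0369
gripper_force: 25.2
```

Run:
```python
from cloud import *
s=env.observe(); print(s["time_s"],s["position"],s["grip_width"])
im,P=cloud(); save(im,"t1.png")
for k in ["tray","nut_center","washer_center"]:
  for t in models.tip_of("wrist",k)[:2]: print(k,t["confidence"],t["at"],unproj(im,*t["at"],z=.004))
im,P=cloud("top")
r=models.outline_of("top","tray")[0]; Q=P[r["region"]]; Q=Q[Q[:,2]<.03]; print(r["confidence"],cv2.minAreaRect((Q[:,:2]*1000).astype(np.float32)))
r=models.outline_of("top","pad")[0]; Q=P[r["region"]]; print(r["confidence"],cv2.minAreaRect((Q[:,:2]*1000).astype(np.float32)))
```

```text
19.5167 [0.5033 0.2438 0.1515] 0.036890966835862814
tray 0.75 [330.5, 137.2] [0.5045 0.3141 0.004 ]
nut_center 0.88 [285.5, 285.9] [0.5658 0.1629 0.004 ]
0.85 ((513.4632568359375, 274.30072021484375), (175.89102172851562, 152.16775512695312), 74.20758056640625)
0.79 ((567.4240112304688, -324.26776123046875), (198.67835998535156, 218.59178161621094), 85.02305603027344)
```

View pics/t1.png

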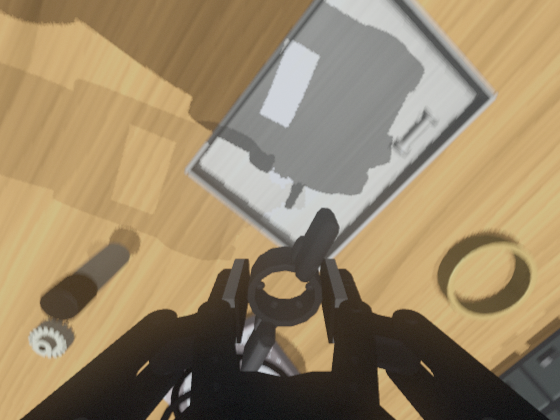

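The nut is held at (285,286), and the tray is ahead with its near corner at (330,260) and its bolt at (415,132). I'm lowering it in the near part of the tray.

{"method": "jog_arm", "body": {"plan": "0 0 0 2.9 0.5 0 200;0 0 0 0 0 3.5 200;0 0 0 0 0 3.5 200;0 0 0 0 0 3.5 200;0 0 0 0 0 2 200;0 0 0 0 0 0.5 200;0 0 0 0 0 0.4 200;0 0 0 0 0 0 200"}}

```text
time_s: 20.53
position: [0.4917, 0.2682, 0.0177]
tool_rot: [[-0.596, 0.803, 0.001], [0.803, 0.596, 0.0], [-0.0, 0.001, -1.0]]
ft_force: [-0.8, 0.5, 0.2]
grip_width: 0.0369
gripper_force: 25.2
```

{"method": "jog_arm", "body": {"plan": "0 0 0 0 0 0.5 200;0 0 0 0 0 0 200"}}

```text
time_s: 20.7
position: [0.4914, 0.2686, 0.013]
tool_rot: [[-0.597, 0.803, 0.002], [0.803, 0.597, 0.0], [-0.001, 0.002, -1.0]]
ft_force: [-0.4, 0.4, -0.2]
grip_width: 0.0368
gripper_force: 25.2
```

{"method": "jog_arm", "body": {"plan": "0 0 0 0 0 0.3 200;0 0 0 0 0 0 200"}}

```text
time_s: 20.87
position: [0.491, 0.2687, 0.0095]
tool_rot: [[-0.597, 0.802, 0.001], [0.802, 0.597, 0.0], [-0.0, 0.001, -1.0]]
ft_force: [-0.3, 0.3, -0.7]
grip_width: 0.0368
gripper_force: 25.2
```

{"method": "jog_arm", "body": {"plan": "0 0 0 0 0 0.2 200;0 0 0 0 0 0 100;0 0 0 0 0 0 0;0 0 0 0 0 0 0;0 0 0 0 0 0 0;0 0 0 0 0 -3.5 0;0 0 0 0 0 -3.5 0;0 0 0 0 0 -3.5 0;0 0 0 0 0 -3.5 0;0 0 0 -3.4 -0.8 -0.5 0"}}

```text
time_s: 21.7
position: [0.5052, 0.2404, 0.1586]
tool_rot: [[-0.601, 0.799, 0.009], [0.799, 0.601, 0.004], [-0.003, 0.01, -1.0]]
ft_force: [0.8, 0.3, 0.8]
grip_width: 0.0853
gripper_force: 0.0
```

{"method": "jog_arm", "body": {"plan": "0 0 0 -3.4 -0.8 0 0;0 0 0 -3.4 -0.8 0 0;0 0 0 -3.4 -0.8 0 0;0 0 0 -3.4 -0.8 0 0;0 0 0 -3.4 -0.8 0 0;0 0 0 -3.4 -0.8 0 60;0 0 0 0 0 0 60;0 0 0 0 0 0 60"}}

```text
time_s: 22.37
position: [0.5883, 0.0429, 0.152]
tool_rot: [[-0.595, 0.804, -0.0], [0.804, 0.595, 0.0], [0.0, -0.0, -1.0]]
ft_force: [-0.1, 0.6, 0.9]
grip_width: 0.065
gripper_force: 0.0
```

Run:
```python
from cloud import *
s=env.observe(); print(s["time_s"],s["position"],s["grip_width"],s["ft_force"],s["q"][5])
im,P=cloud(); save(im,"v1.png"); Q=P.reshape(-1,3); Q=Q[~np.isnan(Q[:,0])]
r=np.hypot(*(Q[:,:2]-[.6055,.013]).T)
for lo,hi,R in[(.112,.122,.013),(.077,.084,.03),(.066,.073,.09)]:
    S=Q[(Q[:,2]>lo)&(Q[:,2]<hi)&(r<R)]; x=S[:,:2].astype(np.float32)
    print(lo,len(S),S.mean(0),cv2.minEnclosingCircle(x))
im,P=cloud("top"); save(im,"top1.png")
for k in ["nut_center"]:
  for t in models.tip_of("top",k)[:2]: print(k,t["confidence"],t["at"],unproj(im,*t["at"],z=.013))
```

```text
22.3667 [0.5883 0.0429 0.152 ] 0.06502554876510626 [-0.1321  0.6014  0.8512] -43.81099396729189
0.112 398 [0.6044 0.0148 0.1147] ((0.6045018434524536, 0.013881542719900608), 0.008781623095273972)
0.077 1674 [0.6017 0.0187 0.0795] ((0.60518878698349, 0.01346044521778822), 0.024982158094644547)
0.066 6744 [0.5995 0.0228 0.0692] ((0.6051443815231323, 0.012969992123544216), 0.07510009407997131)
nut_center 0.65 [191.9, 241.5] [0.4861 0.3106 0.013 ]
nut_center 0.6 [205.3, 241.1] [0.4868 0.2688 0.013 ]
```

View pics/v1.png

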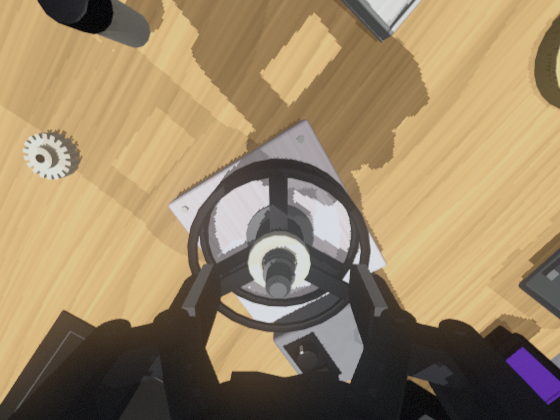

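The nut is gone from the spindle. The white washer sits at (280,262) with a spool spoke pointing straight up the image. I'll fetch the washer.

{"method": "jog_arm", "body": {"plan": "0 0 0 -1.7 -0.2 0 60;0 0 0 -1.7 -0.2 0 60;0 0 0 0 0 2.5 60;0 0 0 0 0 2.5 60;0 0 0 0 0 2 60;0 0 0 0 0 0.5 60;0 0 0 0 0 0 60"}}

```text
time_s: 23.1
position: [0.605, 0.0142, 0.0761]
tool_rot: [[-0.597, 0.802, -0.003], [0.802, 0.597, 0.0], [0.002, -0.002, -1.0]]
ft_force: [0.1, 0.8, 0.5]
grip_width: 0.0654
gripper_force: 0.0
```

{"method": "jog_arm", "body": {"plan": "0 0 0 0.05 0 0.4 60;0 0 0 0 0 0.3 60;0 0 0 0 0 0 150;0 0 0 0 0 0 150;0 0 0 0 0 0 150;0 0 0 0 0 0 150"}}

```text
time_s: 23.6
position: [0.605, 0.0149, 0.0713]
tool_rot: [[-0.597, 0.802, 0.001], [0.802, 0.597, -0.0], [-0.001, 0.001, -1.0]]
ft_force: [-3.4, -0.3, 7.0]
grip_width: 0.0485
gripper_force: 25.8
```

{"method": "jog_arm", "body": {"plan": "0 0 0 0 0 -0.3 150;0 0 0 0 0 -0.3 150;0 0 0 0 0 -0.2 150;0 0 0 0 0 0 150"}}

```text
time_s: 23.93
position: [0.605, 0.015, 0.0788]
tool_rot: [[-0.597, 0.802, 0.001], [0.802, 0.597, -0.0], [-0.001, 0.001, -1.0]]
ft_force: [0.3, -0.4, -0.9]
grip_width: 0.0488
gripper_force: 25.9
```

Run:
```python
from cloud import *
s=env.observe(); print(s["time_s"],s["position"],s["grip_width"],s["ft_force"])
im,P=cloud(); save(im,"v2.png"); Q=P.reshape(-1,3); Q=Q[~np.isnan(Q[:,0])]
r=np.hypot(*(Q[:,:2]-[.6052,.0132]).T)
print(np.histogram(Q[(r<.075)&(r>.068)][:,2],bins=np.arange(.055,.1,.003)))
print(np.histogram(Q[(r<.024)&(r>.015)][:,2],bins=np.arange(.055,.1,.003)))
cv2.imwrite("pics/v2c.png",im["pixels"][150:400,130:430,::-1])
```

```text
23.9333 [0.605  0.015  0.0788] 0.04881573339304336 [ 0.2864 -0.3593 -0.9444]
(array([   0,    0,    1,   47, 5847, 1400,    0,    0,    0,    0,    0,
          0,    0,    0,    0]), array([0.055, 0.058, 0.061, 0.064, 0.067, 0.07 , 0.073, 0.076, 0.079,
       0.082, 0.085, 0.088, 0.091, 0.094, 0.097, 0.1  ]))
(array([  82,   80,   74,   65,  196,   31,    3,   18,   53,   86, 2967,
        108,   35,   37,   31]), array([0.055, 0.058, 0.061, 0.064, 0.067, 0.07 , 0.073, 0.076, 0.079,
       0.082, 0.085, 0.088, 0.091, 0.094, 0.097, 0.1  ]))
```

View pics/v2c.png

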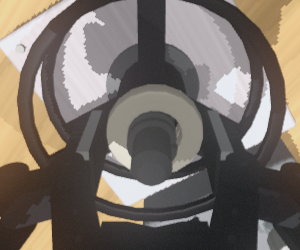

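The washer has risen to 87 mm while the spool stayed at 70 mm, so only the washer is in the grip. I'm carrying it to the tray.

{"method": "jog_arm", "body": {"plan": "0 0 0 0 0 -1 150;0 0 0 0 0 -2 150;0 0 0 0 0 -2.5 150;0 0 0 0 0 -2.2 150;0 0 0 3.5 1.2 0 150;0 0 0 3.5 1.2 0 150;0 0 0 3.5 1.2 0 150;0 0 0 3.5 1.2 0 150;0 0 0 3.5 1.2 0 150;0 0 0 3.5 1.2 0 150"}}

```text
time_s: 24.82
position: [0.5365, 0.2281, 0.1561]
tool_rot: [[-0.597, 0.802, 0.001], [0.802, 0.597, 0.0], [-0.0, 0.001, -1.0]]
ft_force: [0.3, 0.7, -0.6]
grip_width: 0.0482
gripper_force: 26.0
```

{"method": "jog_arm", "body": {"plan": "0 0 0 3.5 1.2 0 150;0 0 0 3.5 1.2 0 150;0 0 0 3.5 1.2 0 150;0 0 0 3 1.2 0 150;0 0 0 0 0 0 150"}}

```text
time_s: 25.23
position: [0.493, 0.3684, 0.1559]
tool_rot: [[-0.601, 0.799, 0.0], [0.799, 0.601, 0.002], [0.001, 0.001, -1.0]]
ft_force: [0.2, 0.2, -0.4]
grip_width: 0.0482
gripper_force: 26.0
```

{"method": "jog_arm", "body": {"plan": "0 0 0 0 0 3.5 150;0 0 0 0 0 3.5 150;0 0 0 0 0 3.5 150;0 0 0 0 0 2 150;0 0 0 0 0 0.8 150;0 0 0 0 0 0.4 150;0 0 0 0 0 0 150"}}

```text
time_s: 25.82
position: [0.4957, 0.3635, 0.0189]
tool_rot: [[-0.597, 0.802, 0.001], [0.802, 0.597, 0.0], [-0.0, 0.001, -1.0]]
ft_force: [-0.1, -0.1, 0.1]
grip_width: 0.0486
gripper_force: 26.1
```

{"method": "jog_arm", "body": {"plan": "0 0 0 0 0 0.3 150;0 0 0 0 0 0 100;0 0 0 0 0 0 60;0 0 0 0 0 0 60;0 0 0 0 0 -3.5 60;0 0 0 0 0 -3.5 60;0 0 0 0 0 -3.5 60;0 0 0 0 0 -3.5 60;0 0 0 -3.3 -1.35 0 177;0 0 0 -3.3 -1.35 0 177"}}

```text
time_s: 26.65
position: [0.5134, 0.295, 0.1582]
tool_rot: [[-0.6, 0.8, 0.006], [0.8, 0.6, 0.002], [-0.002, 0.006, -1.0]]
ft_force: [0.5, 0.5, -0.7]
grip_width: 0.0422
gripper_force: 0.0
```

{"method": "jog_arm", "body": {"plan": "0 0 0 -3.3 -1.35 0 177;0 0 0 -3.3 -1.35 0 177;0 0 0 -3.3 -1.35 0 177;0 0 0 -3.3 -1.35 0 177;0 0 0 -3.3 -1.35 0 177;0 0 0 -3.3 -1.35 0 177;0 0 0 0 0 0 177;0 0 0 0 0 0 177"}}

```text
time_s: 27.32
position: [0.5665, 0.0856, 0.1557]
tool_rot: [[-0.594, 0.804, 0.001], [0.804, 0.594, 0.0], [-0.0, 0.001, -1.0]]
ft_force: [-0.2, -0.1, -0.5]
grip_width: 0.0262
gripper_force: 0.0
```

Run:
```python
from cloud import *
s=env.observe(); print(s["time_s"],s["position"],s["grip_width"],np.array(s["tool_rot"])[:2,:2].tolist(),s["q"][5])
im,P=cloud(); save(im,"u1.png"); Q=P.reshape(-1,3); Q=Q[~np.isnan(Q[:,0])]
r=np.hypot(*(Q[:,:2]-[.6052,.0132]).T)
S=Q[(Q[:,2]>.065)&(Q[:,2]<.0735)&(r<.09)]; c=np.array(cv2.minEnclosingCircle(S[:,:2].astype(np.float32))[0]); print(c)
d=S[:,:2]-c; rr=np.hypot(*d.T); m=(rr>.03)&(rr<.062); a=np.degrees(np.arctan2(d[m,1],d[m,0]))
h,e=np.histogram(a,bins=np.arange(-180,181,10)); print(h)
for k in range(-180,180,10):
  pass
ph=np.degrees(np.angle(np.mean(np.exp(3j*np.radians(a)))))/3; print("spoke phase mod120",ph)
im,P=cloud("top")
for k in ["nut_center","washer_center","pad"]:
  for t in models.tip_of("top",k)[:2]: print(k,t["confidence"],t["at"],unproj(im,*t["at"],z=.01))
cv2.imwrite("pics/top2c.png",cv2.resize(im["pixels"][180:290,130:260,::-1],(520,440)))
# pad: dark pixels
px=im["pixels"].astype(int).sum(2); m=(px<150)&(P[...,2]<.02)&(P[...,1]<-.18)&(P[...,1]>-.46)&(P[...,0]>.42)&(P[...,0]<.72)
n,l,st,_=cv2.connectedComponentsWithStats(m.astype(np.uint8)); b=1+st[1:,4].argmax(); print(st[b],cv2.minAreaRect((P[l==b][:,:2]*1000).astype(np.float32)))
```

```text
27.3167 [0.5665 0.0856 0.1557] 0.02618572283183346 [[-0.59435319134717, 0.8042038834333513], [0.8042040627505425, 0.5943532808396003]] -39.71438198248155
[0.6055 0.0133]
[  0   0   0   0   0   0   0   0   0   0   0   0   0   0   0   0   0  51
 100  79   1   0   0   0   0   0   0   0   0  50 340 194   0   0   0   0]
spoke phase mod120 7.056846331436116
nut_center 0.53 [205.6, 239.9] [0.4908 0.2686 0.01  ]
washer_center 0.7 [173.9, 234.7] [0.5083 0.3683 0.01  ]
pad 0.86 [394.3, 212.2] [ 0.5705 -0.3216  0.01  ]
pad 0.41 [173.6, 236.0] [0.5042 0.3691 0.01  ]
[ 369  187   54   54 2721] ((568.16943359375, -325.664306640625), (166.35130310058594, 167.55258178710938), 88.31640625)
```

View pics/top2c.png

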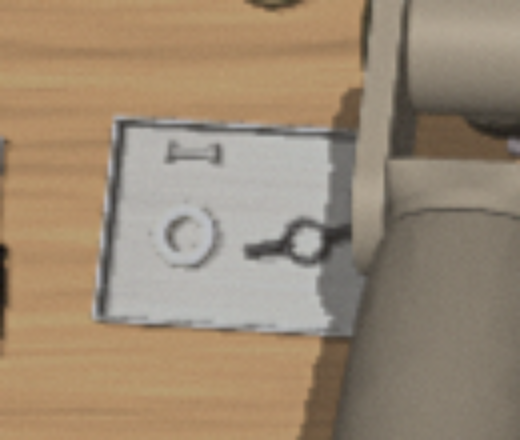

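The tray holds both the washer at (188,236) and the nut at (310,240). Next I'll go for the spool's spoke.

{"method": "jog_arm", "body": {"plan": "0 0 0 -1.9 -0.6 0 177;0 0 0 -1.8 -0.6 1 177;0 0 0 0 0 2.5 177;0 0 0 0 0 2.5 177;0 0 0 0 0 1 177;0 0 0 0 0 0 177;0 0 0 0 0 0 177"}}

```text
time_s: 28.15
position: [0.5787, 0.051, 0.0859]
tool_rot: [[-0.598, 0.802, 0.0], [0.802, 0.598, -0.0], [-0.0, 0.0, -1.0]]
ft_force: [0.3, -0.5, 0.4]
grip_width: 0.026
gripper_force: 0.0
```

{"method": "jog_arm", "body": {"plan": "0 0 0 -0.2 -0.15 0.5 177;0 0 0 0 0 1.5 177;0 0 0 0 0 1.3 177;0 0 0 0 0 0 177;0 0 0 0 0 0 240;0 0 0 0 0 0 240;0 0 0 0 0 0 240;0 0 0 0 0 0 240", "grip_force": 60}}

```text
time_s: 28.82
position: [0.579, 0.0479, 0.0532]
tool_rot: [[-0.597, 0.802, 0.002], [0.802, 0.597, -0.0], [-0.001, 0.001, -1.0]]
ft_force: [-0.8, 0.8, 2.2]
grip_width: 0.0122
gripper_force: 58.7
```

{"method": "jog_arm", "body": {"plan": "0 0 0 0 0 -0.5 240;0 0 0 0 0 -1 240;0 0 0 0 0 -1.5 240;0 0 0 0 0 -1.5 240;0 0 0 0 0 0 240"}}

```text
time_s: 29.23
position: [0.58, 0.0477, 0.1009]
tool_rot: [[-0.597, 0.802, 0.006], [0.802, 0.597, -0.001], [-0.004, 0.004, -1.0]]
ft_force: [0.0, -0.3, -0.2]
grip_width: 0.0121
gripper_force: 58.5
```

Run:
```python
from cloud import *
s=env.observe(); print(s["time_s"],s["position"],s["grip_width"],s["ft_force"],s["wrist_torque"],s["q"])
im,P=cloud(); save(im,"u2.png"); Q=P.reshape(-1,3); Q=Q[~np.isnan(Q[:,0])]
c=np.array([.6055,.0132]); d=Q[:,:2]-c; r=np.hypot(*d.T); R=np.array(s["tool_rot"]); a=(d@R[:2,0])
m=(Q[:,2]>.085)&(Q[:,2]<.14)
for lo,hi in[(-.08,-.06),(-.06,-.03),(-.03,.0),(0,.03),(.03,.06),(.06,.08)]:
    k=m&(r>.066)&(r<.078)&(a>lo)&(a<hi); print(lo,k.sum(),np.median(Q[k,2]) if k.any() else 0)
```

```text
29.2333 [0.58   0.0477 0.1009] 0.012111635572262903 [ 0.0154 -0.3216 -0.2039] [ 0.0178 -0.0166  0.0072] [ -6.9452  31.7834  80.4888   0.0007  67.3871 -43.5975]
-0.08 0 0
-0.06 100 0.11678897405773007
-0.03 0 0
0 610 0.11692310721510013
0.03 2467 0.1170307889756591
0.06 2985 0.11703355060498957
```

The spool hangs level at 117 mm and has come off straight. I'll raise it clear and carry it to the pad.

{"method": "jog_arm", "body": {"plan": "0 0 0 0 0 -1.5 240;0 0 0 0 0 -2 240;0 0 0 0 0 -2 240;0 0 0 0 0 -1 240;0 0 0 -1 -1 0 240;0 0 0 -2.2 -2.1 0 240;0 0 0 -2.2 -2.1 0 240;0 0 0 -2.2 -2.1 0 240;0 0 0 -2.2 -2.1 0 240;0 0 0 -2.2 -2.1 0 240"}}

```text
time_s: 30.12
position: [0.5567, -0.119, 0.1608]
tool_rot: [[-0.597, 0.802, -0.002], [0.802, 0.597, 0.001], [0.002, -0.001, -1.0]]
ft_force: [-0.0, 0.0, -1.8]
grip_width: 0.0123
gripper_force: 58.6
```

{"method": "jog_arm", "body": {"plan": "0 0 0 -2.2 -2.1 0 240;0 0 0 -2.2 -2.1 0 240;0 0 0 -2.2 -2.1 0 240;0 0 0 -2.2 -2.1 0 240;0 0 0 -2.2 -2.1 0 240;0 0 0 -2 -1.2 0 240;0 0 0 0 0 0 240;0 0 0 0 0 0 240"}}

```text
time_s: 30.78
position: [0.5405, -0.2924, 0.1605]
tool_rot: [[-0.595, 0.804, -0.002], [0.804, 0.595, 0.002], [0.003, -0.001, -1.0]]
ft_force: [-0.6, -0.0, -1.1]
grip_width: 0.0121
gripper_force: 58.6
```

Run:
```python
from cloud import *
s=env.observe(); print(s["time_s"],s["position"],s["grip_width"],np.array(s["tool_rot"])[:2,:2].tolist(),s["q"])
im,P=cloud(); save(im,"p1.png"); cv2.imwrite("pics/p1.png",im["pixels"][:,:,::-1]); Q=P.reshape(-1,3); Q=Q[~np.isnan(Q[:,0])]
S=Q[(Q[:,2]>.17)&(Q[:,2]<.185)]; R=np.array(s["tool_rot"]); d=(S-s["position"])@R; 
k=(np.hypot(*(S[:,:2]-[.568,-.325]).T)<.1); print(k.sum(),cv2.minEnclosingCircle(S[k][:,:2].astype(np.float32)),np.percentile(S[k][:,2],[5,50,95]))
im,P=cloud("scene")
for t in models.tip_of("scene","pad")[:2]: print(t["confidence"],t["at"],unproj(im,*t["at"],z=.003))
```

```text
30.7833 [ 0.5405 -0.2924  0.1605] 0.012137290629798445 [[-0.5950596130514337, 0.8036787190681538], [0.8036772365210032, 0.5950630345771051]] [-39.4363  31.4662  69.9162  -0.0027  78.774  -75.9528]
9950 ((0.5668097734451294, -0.3269469439983368), 0.07478823512792587) [0.1745 0.1767 0.1786]
0.98 [226.0, 316.5] [ 0.5765 -0.3246  0.003 ]
0.56 [305.2, 179.5] [0.4964 0.3418 0.003 ]
```

View pics/p1.png

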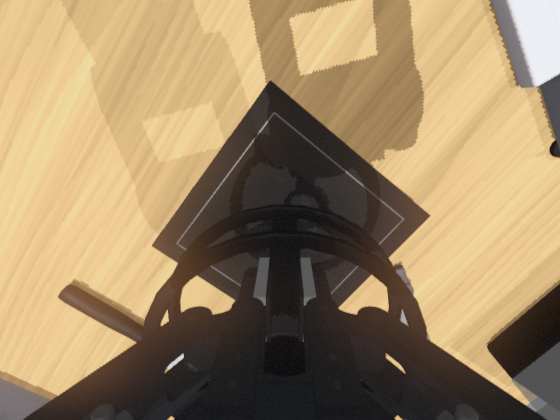

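The held spool is at about (285,290) with the pad below it. The visible pad corners are (270,82), (428,215) and (153,245). The last two are opposite corners, so their midpoint gives the pad centre.

Run:
```python
from cloud import *
im=imaging.get_image("wrist")
A,B,C=[unproj(im,*p,z=.003) for p in[(270,82),(428,215),(153,245)]]; print(A,B,C,(B+C)/2,np.linalg.norm(A-B),np.linalg.norm(A-C))
```

```text
[ 0.4693 -0.2149  0.003 ] [ 0.6754 -0.2204  0.003 ] [ 0.4634 -0.4214  0.003 ] [ 0.5694 -0.3209  0.003 ] 0.2062596417128984 0.20659209088102276
```

{"method": "jog_arm", "body": {"plan": "0 0 0 0.3 0.5 1.5 240;0 0 0 0 0 3 240;0 0 0 0 0 3 240;0 0 0 0 0 2.5 240;0 0 0 0 0 1.5 240;0 0 0 0 0 0.8 240;0 0 0 0 0 0.4 240;0 0 0 0 0 0 240"}}

```text
time_s: 31.65
position: [0.544, -0.2854, 0.0352]
tool_rot: [[-0.597, 0.802, -0.0], [0.802, 0.597, 0.0], [0.0, -0.0, -1.0]]
ft_force: [-0.5, -0.1, -2.0]
grip_width: 0.012
gripper_force: 58.6
```

{"method": "jog_arm", "body": {"plan": "0 0 0 0 0 0.3 240;0 0 0 0 0 0.2 240;0 0 0 0 0 0.1 240;0 0 0 0 0 0 240"}}

```text
time_s: 31.98
position: [0.5439, -0.2859, 0.0296]
tool_rot: [[-0.597, 0.802, 0.0], [0.802, 0.597, -0.0], [-0.001, 0.0, -1.0]]
ft_force: [0.2, -0.9, -0.7]
grip_width: 0.012
gripper_force: 58.6
```

{"method": "jog_arm", "body": {"plan": "0 0 0 0 0 0.1 240;0 0 0 0 0 0 240;0 0 0 0 0 0 177;0 0 0 0 0 0 177;0 0 0 0 0 0 177;0 0 0 0 0 -0.5 177;0 0 0 0 0 -2 177;0 0 0 0 0 -3.5 177;0 0 0 0 0 -3.5 177;0 0 0 0 0 -3.5 177"}}

```text
time_s: 32.82
position: [0.5436, -0.2857, 0.1603]
tool_rot: [[-0.597, 0.802, -0.0], [0.802, 0.597, 0.0], [0.0, -0.0, -1.0]]
ft_force: [0.8, 0.2, 0.5]
grip_width: 0.0259
gripper_force: 0.0
```

Run:
```python
from cloud import *
s=env.observe(); print(s["time_s"],s["position"],s["ft_force"])
im,P=cloud(); Q=P.reshape(-1,3); Q=Q[~np.isnan(Q[:,0])]
r=np.hypot(*(Q[:,:2]-[.569,-.321]).T); k=(Q[:,2]>.035)&(Q[:,2]<.055)&(r<.1); print(k.sum(),cv2.minEnclosingCircle(Q[k][:,:2].astype(np.float32)),np.percentile(Q[k][:,2],[5,50,95]))
im=imaging.get_image("top")
for n in["nut_center","washer_center"]:
  for t in models.tip_of("top",n)[:2]: print(n,t["confidence"],unproj(im,*t["at"],z=.01))
```

```text
32.8167 [ 0.5436 -0.2857  0.1603] [0.8406 0.1629 0.5349]
5241 ((0.5706729292869568, -0.3203226923942566), 0.07528220117092133) [0.0411 0.0442 0.0454]
nut_center 0.44 [0.4923 0.2639 0.01  ]
washer_center 0.6 [0.5047 0.3541 0.01  ]
```

The spool is flat with its top at about 45 mm, centred on the pad. The nut and washer are in the tray.

```bash
python3 -c "
from rig import job; print(job.close_job())"
```

```text
the job is handed in; nothing more can be done
None
```

The wing nut and then the washer are in the tray, the empty spool lies flat and centred on the pad, and the job was handed in after about 33 s of robot time; no verdict came back.

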